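# Free the ratchet pawl and lower a test press onto a circuit module

## Task

On the test press, press the red release pad of the ratchet pawl right down so that the pawl is free and stays free, then push the raised press arm with the black grip all the way down until its rubber foot rests on the module in the nest. Only press and push, pick nothing up: do not raise the arm, do not shift or lift the module, and leave everything else on the bench where it is.

Things in the scene. Friction and masses are not known exactly. Their poses are not given: they have to be found in the camera images.
- press: Hand-operated test press, fixed to the bench: aluminium base plate 250 x 110 x 12 mm, blue uprights (up to 140 mm high), grey arm. Origin on the bench surface under the middle, z up. Symmetric about its own x-z plane; the arm points to its -x, the pawl with the red pad is at its +x end. In its frame: arm pivot at (45, 0, 75) mm, pawl pivot at (87, 0, 126) mm, both hinge axes along y.
- grip (a point): Centre of the black round grip bar at the arm's end: 22 mm in diameter, 80 mm long along the press's y, 170 mm from the arm pivot. Moves with the arm: 155 to 175 mm above the bench at the start; at (-125, 0, 75) mm in the press's frame when the arm is down. Push on its top. The grey arm bar behind it is 18 mm wide and 16 mm high.
- press_arm (a joint): Press arm, rad, growing as it goes down. It stands (0.70 - value) rad above level: 0.70 = level, foot on the module; stop at 0.72; starts at 0.10 to 0.16. Stiff hinge: it stays where left and takes 1.5 to 4 N at the grip to go down. With the pawl engaged a tooth stops it near 0.19; three teeth pass under the pawl on the way down.
- foot (a point): Middle of the underside of the arm's rubber foot, 20 mm in diameter, 100 mm along the arm from its pivot and 50 mm below the arm's centre line.
- pawl_pad (a point): Middle of the top of the pawl's red release pad, 28 mm (press's x) by 34 mm (y), facing up; 45 mm beyond the pawl pivot (towards the press's +x) and 18 mm above it; 144 mm above the bench when engaged, about 16 mm lower when fully pressed. Moves with the pawl.
- pawl (a joint): Pawl, rad: 0 = engaged, hook between the arm's teeth; grows as the red pad goes down; 0.35 = stop, right down. Clears the teeth from about 0.2, counts as free from 0.26. Stiff hinge, no return spring: takes 1 to 3 N at the pad and stays where it is left. The free pawl's hook reaches 160 mm above the bench.
- module: Circuit module lying loose in the nest of the press under the foot: green board 60 x 44 x 4 mm with a silver screening can 32 x 30 mm, top 13 mm above the board's underside. Origin: centre of the underside, 12 mm above the bench. Not to be shifted or lifted.
- screwdriver: Screwdriver, 170 mm long, lying beside the press. Leave it.
- adapter: Brass and steel connector adapter, 24 mm in diameter, 37 mm high, standing beside the press. Leave it.
- spare_module: Spare circuit module like the other, 60 x 44 x 13 mm, with a copper can, lying on the bench beside the press. Leave it.
- spanner: Spanner, 150 mm long, lying on the bench. Leave it.
- parts_tray: Blue open parts tray, 160 x 110 x 35 mm. Leave it.
- caps_jar: Small jar, 52 mm in diameter, 70 mm high. Leave it.
- multimeter: Yellow handheld multimeter, 150 x 78 x 36 mm, lying on its back. Leave it.

How it is judged (in metres and radians):
On the way, in this order (a step that is already met when the one before it is completed fails the run):
1. the pawl is pressed free while the arm is still up (value of joint pawl above 0.26 rad and value of joint press_arm below 0.3 rad), for 0.2 s.
2. the arm is pushed down until its foot rests on the module (value of joint press_arm above 0.67 rad), for 0.2 s.
At the end, for the whole second after the job is handed in: The arm is down with its foot on the module (arm angle over 0.67 of 0.70 rad, the foot within 3 mm of the can's top), the pawl is still free (over 0.20 rad), and the module lies flat in its nest, at rest, within 4 mm of where it was (value of joint press_arm above 0.67 rad and value of joint pawl above 0.2 rad and distance of module from where it was at the start of the episode below 0.004 m and angle between module's own z axis and vertical below 0.06 rad and linear speed of module below 0.01 m/s); the robot touches nothing.
It fails at once if the arm is raised above where it stood (value of joint press_arm below 0.05 rad).
It fails at once if the module is lifted or shifted by more than 6 mm (distance of module from where it was at the start of the episode above 0.006 m).
It fails at once if the arm is forced past a tooth with the pawl engaged (value of joint press_arm above 0.32 rad and value of joint pawl below 0.12 rad).
It fails at once if something else on the bench is moved by more than 15 mm (distance of any of screwdriver, adapter, spare_module, spanner, parts_tray, caps_jar, multimeter from where it was at the start of the episode above 0.015 m).
It also fails if it takes over 42 s, if anything falls off the work surface, if the arm or the gripper's body presses on something with over 40 N, if the wrist force passes 120 N, or if a joint passes its speed limit or range.

## Robot

A 6-joint arm with a two-finger parallel gripper is mounted at the origin on the work surface. World frame = base frame: x ahead of the robot, y to its left, z up, the work surface at z = 0. Lengths are in mm, angles in rad, forces in N, time in s.
With the tool pointing down it reaches from about 350 to 875 mm from the base axis. Payload 15.5 kg.
Tool frame: the origin (TCP) lies on the front face of the gripper's body, between the roots of the fingers; the fingertips stand 73 mm ahead of it and the grasp point (between the pads) lies 54 mm ahead of it; z points along the fingers, x is the direction in which the jaws open and shut, and the axes are right-handed (so a half turn about z gives the same grasp; the last joint's range is limited). The gripper opens to 85 mm and grips with 20 to 120 N. Pads are 22 mm wide; open, the fingers measure 114 mm over their backs; the gripper's body (76 mm by 85 mm) begins 54 mm behind the grasp point. The pads swing forward as they close: fully open they stand 13 mm farther back than shut.
Start: joints at [1.226, 0.494, 1.345, -0, 1.302, -0.096], TCP at [154.502, 605.604, 303.877] pointing down, gripper open.
Joint ranges: [-2.91, 2.91], [-0.82, 2.16], [0.22, 2.67], [-1.22, 4.37], [0.12, 2.79], [-3.08, 3.08]. Speed limits (rad/s): [1.89, 1.89, 2.57, 3.01, 3.01, 3.01].

## Interface

Orientations are given as a 3x3 rotation matrix whose columns are the frame's x, y, z axes.
In Python, from plant import arm gives the robot as it stands. The module is installed in compiled form; this text tells all that it offers.
- The arm moves only by the tool move_arm, never from a script. Its argument "series" is a list of rows, each a list of 4 numbers: the shift along the tool's x, y, z as a fraction of full scale, then the turn about the tool's z as a fraction of full scale. A call has 1 to 12 rows; each row is the pose to reach, as a shift and turn from the pose commanded when the call began, along the tool's axes at that moment; what a row does not reach only later rows make up. Full scale, the value 1, is 0.2 m for a shift and pi/4 rad for a turn. A row lasts 1/12 s, in which the tool goes at most 41.7 mm and 7.16 degrees, less where a joint would pass 70% of its speed; a pose out of reach is approached as far as the arm can. A call with a number of a shift or a turn outside -1 to 1 is refused whole. A call with a gripper value outside its range is refused whole. "jaw" is the opening, from 0 (shut) to 1 (fully open), set as the call begins (left out, the last holds). The fingers move at their own pace and stop on an object; the grip force is fixed at half the most. Time passes only in rows, so rows that repeat a pose let the fingers close. It gives the time, the measured TCP pose, the force and the opening at its end, in the units of the state.
- arm.sense(): the state, without advancing time (a new reading comes with each control period).
- arm.capture(name): name is "scene" or "top" or "wrist"; returns the picture (480x640x3 uint8, red, green, blue); there is no depth.
- arm.camera_params(name): a dict with "fx", "fy", "cx", "cy" (pixels), "eye" and "orientation" of the camera in the world. Camera axes: x right, y down, z forward; pixel columns grow to the right and rows downward; lengths in mm; the calibration is good to about 2 mm. A picture is of the moment at which its call begins: read the wrist's pose just before it. camera_params takes no time and is no camera call; for the wrist camera it gives the pose at the moment of the call.
- arm.job_done(): hands the job in, once; it reports no verdict.
Trained networks look in the newest picture that a camera, given by its name, has taken for a name from the list of things; names that differ only in an ending like _2 or _b are one class to them, and where a whole thing is asked for, a point or a joint stands for the part that bears it (a point fixed in the world has none). Each returns a list of dicts, best first, with "p" (0 to 1); they miss things now and then, are a little off and sometimes report something else, mostly with a low value. They report only what shows in the picture. A call takes as long as a camera call.
- arm.outline_of(camera, thing): "mask" (480x640 bool, what is visible of it) and "bbox" ([left, top, right, bottom] in pixels, round what is visible of it).
The state is a dict: "t": time; "joint_positions": joint angles; "qd": joint speeds; "joint_efforts": joint torques, N m; "eef_pos": TCP position; "ee_rot": TCP orientation; "contact_force": force on the tool from outside, world axes, zero at the start; "moment": the same for the moment, N m; "grip_width": finger opening in mm.
Only numpy, scipy, OpenCV 4.12 (cv2) and the standard library are available. Lean on these libraries where they do the work, as an engineer would, in place of code of your own. Each camera call takes 0.05 s, during which the arm holds its last target.

## Working session

There is one attempt and no reset: what is moved stays moved. The work goes in short steps, Python scripts to look and compute and a tool call to move; the robot and the scene stay as the last step left them, time stands still between calls to the robot, and variables do not carry over. Pictures are saved under pics/ and viewed, and the job is handed in when it is done.

Besides the shell and the picture viewer there is one more tool, called after "Request:" by a JSON object that holds its "api" and its "payload", one argument or row to a line. move_arm: Moves the arm, as the interface text tells. Its arguments: {"type":"object","properties":{"series":{"type":"array","items":{"type":"array","items":{"type":"number"}}},"jaw":{"type":"number"}},"required":["series"]}

```bash
mkdir -p pics; python3 - <<'E'
from plant import arm
import cv2
s=arm.sense(); print(s)
for n in ["scene","top"]:
    im=arm.capture(n); cv2.imwrite(f"pics/{n}0.png",im[:,:,::-1]); print(n,arm.camera_params(n))
    for th in ["press","grip","pawl_pad","module"]:
        for d in arm.outline_of(n,th)[:2]:
            import numpy as np
            ys,xs=np.nonzero(d["mask"]); print(th,round(d["p"],2),d["bbox"],xs.mean().round(1),ys.mean().round(1),len(xs))
print(arm.sense()["t"])
E
```

```text
{'t': 0.0, 'joint_positions': array([ 1.22550302e+00,  4.94185043e-01,  1.34610779e+00,  1.92071737e-05,
        1.30250983e+00, -9.55280820e-02]), 'qd': array([-0.0003109 ,  0.00121199, -0.00028049,  0.00110992,  0.00095126,
       -0.00028255]), 'joint_efforts': array([ 5.07598234e-04, -8.82122326e+01, -3.83889663e+01, -1.17339646e-04,
        9.62358172e-03, -8.32902379e-05]), 'eef_pos': array([154.40521284, 605.35608423, 303.30695416]), 'ee_rot': array([[ 2.47181160e-01,  9.68969190e-01, -4.26983930e-04],
       [ 9.68968538e-01, -2.47181493e-01, -1.13232670e-03],
       [-1.20273221e-03, -1.33844167e-04, -9.99999268e-01]]), 'contact_force': array([-0.67855059, -0.23698712, -0.61735844]), 'moment': array([-0.00314066, -0.03893418, -0.04428927]), 'grip_width': 85.10748850480648}
scene {'fx': 488.8384428210548, 'fy': 488.8384428210548, 'cx': 322.39750116558815, 'cy': 241.33520244277187, 'eye': array([1159.09049712, -276.32741027,  996.45115635]), 'orientation': array([[ 0.35548831,  0.72772925, -0.5865477 ],
       [ 0.9345072 , -0.26463494,  0.23804338],
       [ 0.01801012, -0.63275468, -0.77414285]])}
press 0.62 [322.3, 212.5, 423.4, 337.9] 370.7 287.5 4439
grip 0.83 [354.9, 214.3, 426.2, 292.1] 390.3 250.1 1196
pawl_pad 0.97 [329.2, 266.1, 365.6, 302.1] 347.1 284.4 496
module 0.76 [378.8, 266.8, 401.9, 287.4] 388.0 276.0 294
top {'fx': 480.3477057991503, 'fy': 480.3477057991503, 'cx': 318.9805229289851, 'cy': 236.5833000989141, 'eye': array([ 302.77781594,  -15.04784451, 1191.18841646]), 'orientation': array([[-0.14729451, -0.96894461,  0.19862195],
       [-0.98907998,  0.14327455, -0.03454275],
       [ 0.00501254, -0.20154095, -0.97946726]])}
press 0.56 [198.8, 176.7, 314.5, 266.4] 261.2 221.5 4501
grip 0.95 [199.9, 199.7, 285.0, 250.5] 236.8 222.1 1034
pawl_pad 0.66 [269.0, 175.3, 308.7, 205.8] 290.6 189.0 487
module 0.59 [228.1, 225.8, 255.5, 248.1] 240.5 235.9 388
0.5
```

View pics/scene0.png

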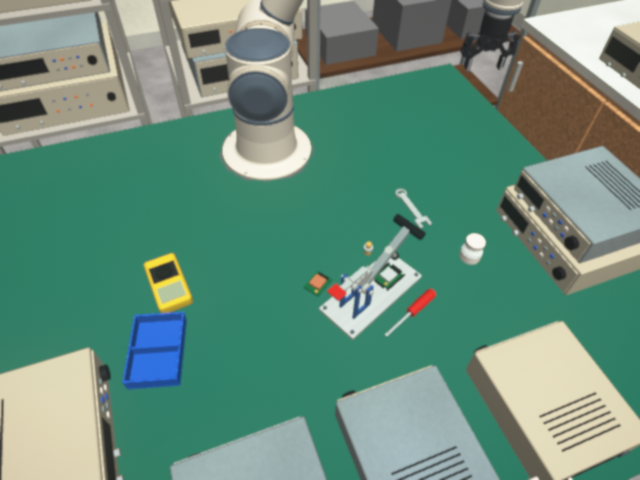

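View pics/top0.png

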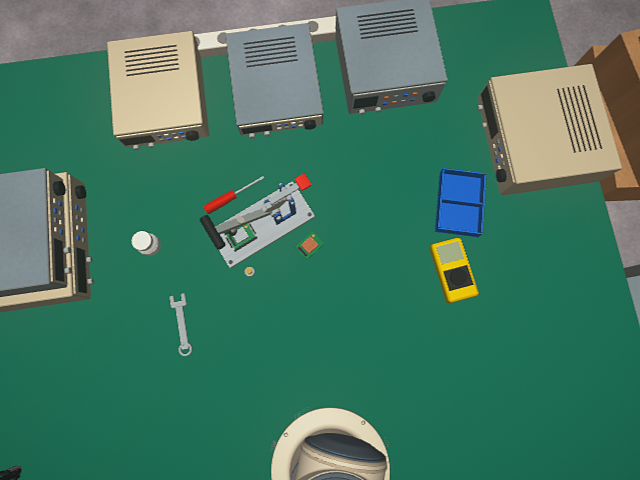

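```bash
python3 - <<'E'
import cv2
a=cv2.imread("pics/scene0.png")[180:360,290:490];b=cv2.imread("pics/top0.png")[150:290,180:340]
cv2.imwrite("pics/sc.png",cv2.resize(a,None,fx=3.3,fy=3.3,interpolation=3)[:600]);cv2.imwrite("pics/tc.png",cv2.resize(b,None,fx=4,fy=4,interpolation=3))
E
```

```text
(no output)
```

View pics/sc.png

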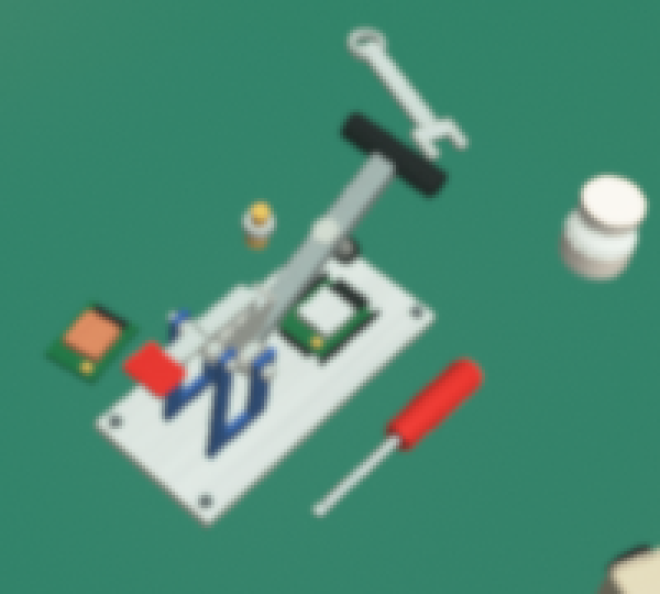

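View pics/tc.png

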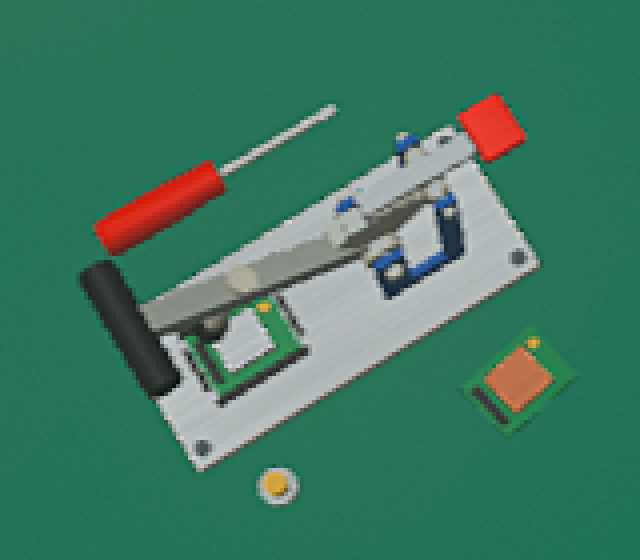

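The press is seen in both views. In the top view the pad is at about (303,182) and the grip at (212,232). In the scene view they are at about (337,292) and (409,227). Next I fit the press pose and arm angle to these points and the plate corners.

```bash
cat > fit.py <<'E'
from plant import arm
import numpy as np
from scipy.optimize import least_squares
S=lambda x,y:(x/3.3+290,y/3.3+180); T=lambda x,y:(x/4+180,y/4+150)
C={n:arm.camera_params(n) for n in("scene","top")}
def proj(c,p):
    q=(p-C[c]["eye"])@C[c]["orientation"]
    return np.array([C[c]["cx"]+C[c]["fx"]*q[0]/q[2],C[c]["cy"]+C[c]["fy"]*q[1]/q[2]])
def grip(v):
    a=.7-v; return (45-170*np.cos(a),0,75+170*np.sin(a))
obs=[("scene",(132,0,144),S(155,369)),("top",(132,0,144),T(492,128)),
("scene","g",S(394,154)),("top","g",T(129,328)),
("top",(125,-55,12),T(540,266)),("top",(-125,-55,12),T(200,470)),
("scene",(125,55,12),S(208,525)),("scene",(125,-55,12),S(97,423)),("scene",(-125,55,12),S(435,317))]
def W(p,q):
    c,s=np.cos(p[2]),np.sin(p[2]); return np.array([p[0]+c*q[0]-s*q[1],p[1]+s*q[0]+c*q[1],q[2]])
def res(p):
    return np.concatenate([proj(c,W(p,grip(p[3]) if isinstance(q,str) else q))-o for c,q,o in obs])
if __name__=="__main__":
    r=least_squares(res,[500,100,-1,.13],x_scale=[100,100,1,.1],loss="soft_l1"); p=r.x
    print(p,r.fun.round(1) if 0 else res(p).reshape(-1,2).round(1)); np.save("p.npy",p)
    print("pad",W(p,(132,0,144)),"grip",W(p,grip(p[3])),"down",W(p,grip(.7)))
E
python3 fit.py
```

```text
[ 5.97283259e+02  8.46476781e+01 -1.15787806e+00  1.72878824e-01] [[-1.   0.3]
 [ 0.4 -1.8]
 [-0.9  1.5]
 [ 0.3 -0.1]
 [-1.1 -0.8]
 [-1.9  0.3]
 [ 0.2 -1.4]
 [-0.3 -0.9]
 [ 0.6 -1.4]]
pad [650.25275098 -36.25820666 144.        ] grip [556.38278546 178.00534188 160.51805463] down [547.12275601 199.14188709  75.        ]
```

Request:
{"api": "move_arm", "payload": {
  "series": [
    [-0.07,0.09,0,0.09],
    [-0.14,0.18,0,0.18],
    [-0.21,0.27,0,0.27],
    [-0.28,0.36,0,0.36],
    [-0.35,0.45,0,0.45],
    [-0.42,0.54,0,0.54],
    [-0.49,0.63,0,0.63],
    [-0.56,0.72,0,0.72],
    [-0.63,0.81,0,0.81],
    [-0.7,0.9,0,0.9],
    [-0.78,1,0,1],
    [-0.78,1,0,1]
  ],
  "jaw": 0
}}

```text
t: 1.5
eef_pos: [311.6, 402.4, 304.0]
ee_rot: [[0.864, 0.504, 0.001], [0.504, -0.864, -0.001], [0.0, 0.001, -1.0]]
contact_force: [0.2, 0.6, -0.3]
grip_width: 0.3
```

```bash
cat > rel.py <<'E'
# usage: rel.py x y z press_yaw?  -> fractions to reach TCP world target
import sys,numpy as np
from plant import arm
s=arm.sense(); R=s["ee_rot"]; t=np.array([float(a) for a in sys.argv[1:4]])
d=R.T@(t-s["eef_pos"])
print("t",round(s["t"],2),"pos",s["eef_pos"].round(1),"F",s["contact_force"].round(1),"yaw x",np.degrees(np.arctan2(R[1,0],R[0,0])).round(1),"need frac",(d/200).round(3), "grip",s["grip_width"].round(1))
E
python3 rel.py 650 -36 257
```

```text
Traceback (most recent call last):
  File "rel.py", line 6, in <module>
    print("t",round(s["t"],2),"pos",s["eef_pos"].round(1),"F",s["contact_force"].round(1),"yaw x",np.degrees(np.arctan2(R[1,0],R[0,0])).round(1),"need frac",(d/200).round(3), "grip",s["grip_width"].round(1))
                                                                                                                                                                                      ^^^^^^^^^^^^^^^^^^^^^
AttributeError: 'float' object has no attribute 'round'
```

Request:
{"api": "move_arm", "payload": {
  "series": [
    [0.01,0.1,0,0.03],
    [0.02,0.2,0,0.06],
    [0.03,0.3,0,0.09],
    [0.05,0.4,0,0.12],
    [0.06,0.5,0,0.14],
    [0.08,0.6,0,0.14],
    [0.09,0.7,0,0.14],
    [0.1,0.8,0,0.14],
    [0.11,0.9,0,0.14],
    [0.12,1,0,0.14]
  ]
}}

```text
t: 2.33
eef_pos: [432.9, 244.7, 304.0]
ee_rot: [[0.91, 0.414, 0.0], [0.414, -0.91, 0.0], [0.0, -0.0, -1.0]]
contact_force: [0.3, -0.4, 0.4]
grip_width: -0.0
```

```bash
sed -i 's/, "grip".*$/)/' rel.py; python3 rel.py 650 -36 257
```

```text
t 2.33 pos [432.9 244.7 304. ] F [ 0.3 -0.4  0.4] yaw x 24.4 need frac [0.408 1.727 0.235]
```

Request:
{"api": "move_arm", "payload": {
  "series": [
    [0.02,0.1,0,0],
    [0.05,0.2,0,0],
    [0.07,0.3,0,0],
    [0.1,0.4,0,0],
    [0.12,0.5,0,0],
    [0.14,0.6,0,0],
    [0.17,0.7,0,0],
    [0.19,0.8,0,0],
    [0.21,0.9,0,0.01],
    [0.23,1,0,0.01],
    [0.23,1,0,0.01],
    [0.23,1,0,0.01]
  ]
}}

```text
t: 3.33
eef_pos: [557.3, 81.7, 303.8]
ee_rot: [[0.914, 0.405, -0.0], [0.405, -0.914, 0.0], [0.0, -0.0, -1.0]]
contact_force: [-0.3, 1.2, -0.4]
grip_width: 0.2
```

```bash
python3 rel.py 650 -36 257; python3 - <<'E'
from plant import arm
import cv2,numpy as np
np.set_printoptions(suppress=True,precision=4)
c=arm.camera_params("wrist"); np.save("wc.npy",c,allow_pickle=True); print(c)
im=arm.capture("wrist"); cv2.imwrite("pics/w1.png",im[:,:,::-1])
E
```

```text
t 3.33 pos [557.3  81.7 303.8] F [-0.3  1.2 -0.4] yaw x 23.9 need frac [0.186 0.726 0.234]
{'fx': 405.17866920849343, 'fy': 405.17866920849343, 'cx': 317.369280087082, 'cy': 245.99257034107234, 'eye': array([527.3921, 150.7136, 373.7663]), 'orientation': array([[ 0.9143,  0.3869,  0.1197],
       [ 0.405 , -0.8738, -0.2693],
       [ 0.0004,  0.2947, -0.9556]])}
```

View pics/w1.png

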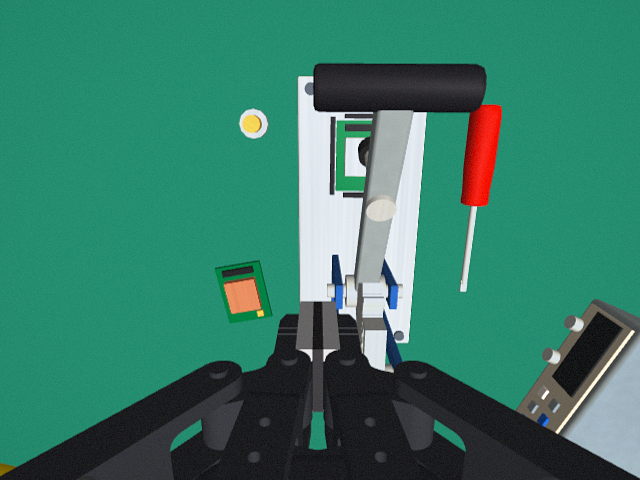

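The wrist view shows the grip centre at about (400,88) and plate corners at (299,77) and (409,343). I'll add these to the fit.

```bash
cat > fit2.py <<'E'
from fit import *
C["wrist"]=np.load("wc.npy",allow_pickle=True).item()
obs+=[("wrist","g",(400,87.5)),("wrist",(-125,-55,12),(299,77)),("wrist",(125,55,12),(409,343))]
w=np.array([1]*9+[.6]*3).repeat(2)
r=least_squares(lambda p:res(p)*w,np.load("p.npy"),x_scale=[100,100,1,.1],loss="soft_l1"); p=r.x
print(p,res(p).reshape(-1,2).round(1)); np.save("p.npy",p)
print("pad",W(p,(132,0,144)),"grip",W(p,grip(p[3])),"down",W(p,grip(.7)))
E
python3 fit2.py
```

```text
[ 5.98817488e+02  8.50116992e+01 -1.16426981e+00  2.02829920e-01] [[-0.9  0.6]
 [ 0.4 -2.2]
 [ 0.2  2.8]
 [-0.7 -0. ]
 [-1.3 -1. ]
 [-2.4 -0.4]
 [ 0.3 -1. ]
 [-0.1 -0.7]
 [ 1.2 -0.7]
 [-3.6  1.4]
 [ 0.1 -2.3]
 [-0.2  0.5]]
pad [651.01310352 -36.23028105 144.        ] grip [557.5279561  180.9206112  156.07982268] down [549.38982258 199.8241804   75.        ]
```

Request:
{"api": "move_arm", "payload": {
  "series": [
    [0.02,0.09,0,0],
    [0.05,0.18,0,0],
    [0.07,0.27,0,0],
    [0.1,0.36,0,0],
    [0.12,0.45,0,0],
    [0.15,0.55,0.05,0],
    [0.17,0.64,0.1,0],
    [0.19,0.73,0.15,0],
    [0.19,0.73,0.2,0],
    [0.19,0.73,0.2,0],
    [0.19,0.73,0.2,0]
  ]
}}

```text
t: 4.3
eef_pos: [650.3, -35.3, 263.5]
ee_rot: [[0.914, 0.406, -0.002], [0.406, -0.914, 0.0], [-0.001, -0.001, -1.0]]
contact_force: [-0.8, 0.5, 1.2]
grip_width: 0.3
```

```bash
python3 rel.py 651 -36 217; python3 - <<'E'
from plant import arm
import cv2,numpy as np
for n in["scene","top","wrist"]:
    im=arm.capture(n)
    if n=="scene": im=cv2.resize(im[180:360,270:470],None,fx=3.3,fy=3.3,interpolation=3)
    if n=="top": im=cv2.resize(im[130:270,200:360],None,fx=4,fy=4,interpolation=3)
    cv2.imwrite(f"pics/{n}2.png",im[:,:,::-1])
E
```

```text
t 4.3 pos [650.3 -35.3 263.5] F [-0.8  0.5  1.2] yaw x 24.0 need frac [0.002 0.005 0.232]
```

View pics/scene2.png

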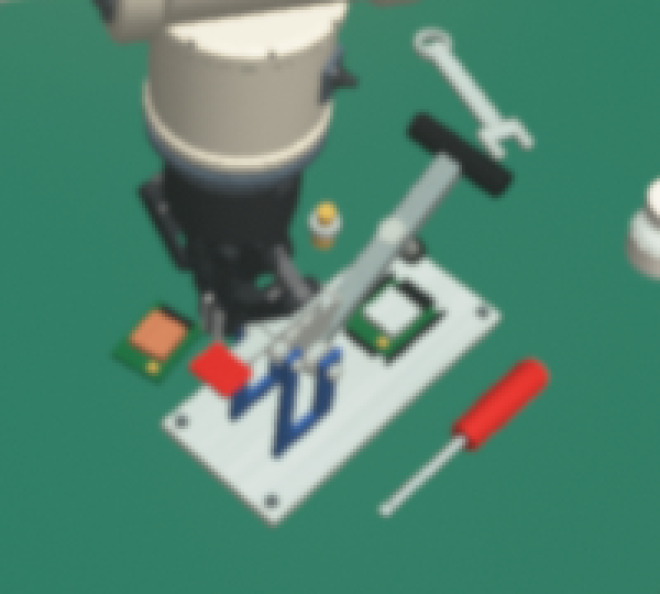

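View pics/wrist2.png

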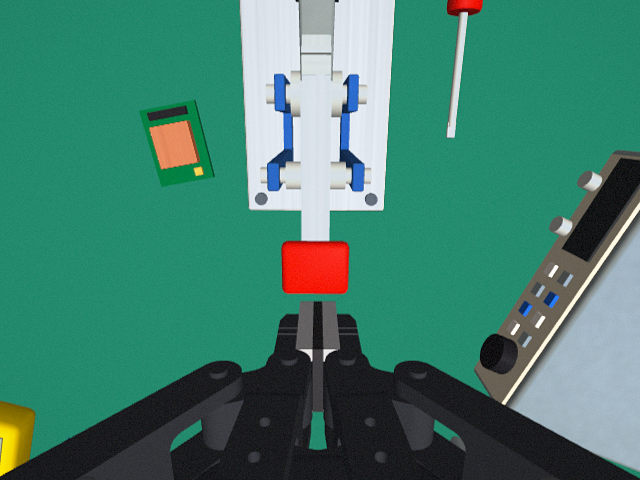

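Pad centre is at (315.5, 267) in the wrist view, and it lines up laterally with the shut tips at column 318.

```bash
python3 - <<'E'
from plant import arm
import numpy as np
c=arm.camera_params("wrist"); s=arm.sense()
d=c["orientation"]@np.array([(315.5-c["cx"])/c["fx"],(267-c["cy"])/c["fy"],1]); P=c["eye"]+d*(144-c["eye"][2])/d[2]
print(P,s["eef_pos"],((s["ee_rot"].T@(P-s["eef_pos"]))))
E
```

```text
[648.53390491 -30.39729859 144.        ] [650.79729044 -35.17184622 264.73606126] [ -0.22291271  -5.32644387 120.7339845 ]
```

Request:
{"api": "move_arm", "payload": {
  "series": [
    [0,-0.015,0.04,0],
    [0,-0.015,0.08,0],
    [0,-0.015,0.12,0],
    [0,-0.015,0.16,0],
    [0,-0.015,0.19,0],
    [0,-0.015,0.21,0],
    [0,-0.015,0.22,0],
    [0,-0.015,0.23,0],
    [0,-0.015,0.24,0],
    [0,-0.015,0.25,0],
    [0,-0.015,0.26,0]
  ]
}}

```text
t: 5.37
eef_pos: [650.0, -33.3, 212.1]
ee_rot: [[0.914, 0.406, 0.001], [0.406, -0.914, -0.0], [0.001, 0.001, -1.0]]
contact_force: [0.8, -1.9, 2.4]
grip_width: -0.2
```

Request:
{"api": "move_arm", "payload": {
  "series": [
    [0,0,0.01,0],
    [0,0,0.02,0],
    [0,0,0.03,0],
    [0,0,0.04,0],
    [0,0,0.045,0],
    [0,0,0.05,0],
    [0,0,0.05,0]
  ]
}}

```text
t: 5.95
eef_pos: [649.9, -33.3, 202.6]
ee_rot: [[0.914, 0.406, 0.001], [0.406, -0.914, -0.0], [0.001, 0.001, -1.0]]
contact_force: [-1.9, -2.9, 14.0]
grip_width: 0.1
```

The force jumped to 14 N, so the pawl is at its stop. I hold briefly, then lift and look.

Request:
{"api": "move_arm", "payload": {
  "series": [
    [0,0,0.003,0],
    [0,0,0.003,0],
    [0,0,0,0],
    [0,0,-0.05,0],
    [0,0,-0.12,0],
    [0,0,-0.2,0],
    [0,0,-0.28,0],
    [0,0,-0.36,0],
    [0,0,-0.44,0],
    [0,0,-0.5,0],
    [0,0,-0.5,0]
  ]
}}

```text
t: 6.87
eef_pos: [650.3, -33.1, 304.7]
ee_rot: [[0.914, 0.406, 0.003], [0.406, -0.914, -0.0], [0.003, 0.002, -1.0]]
contact_force: [0.8, -0.6, 0.0]
grip_width: 0.0
```

```bash
python3 rel.py 557 180 290; python3 - <<'E'
from plant import arm
import cv2,numpy as np
for n in["scene","wrist"]:
    im=arm.capture(n)
    if n=="scene": im=cv2.resize(im[180:360,270:470],None,fx=3.3,fy=3.3,interpolation=3)
    cv2.imwrite(f"pics/{n}3.png",im[:,:,::-1])
E
```

```text
t 6.87 pos [650.3 -33.1 304.7] F [ 0.8 -0.6  0. ] yaw x 23.9 need frac [ 0.006 -1.163  0.071]
```

View pics/wrist3.png

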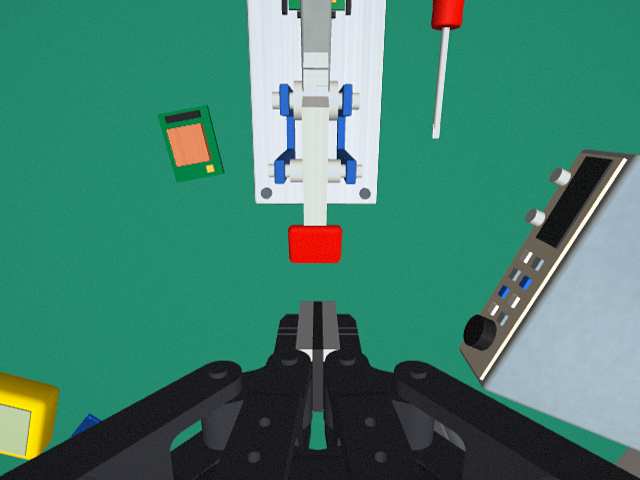

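View pics/scene3.png

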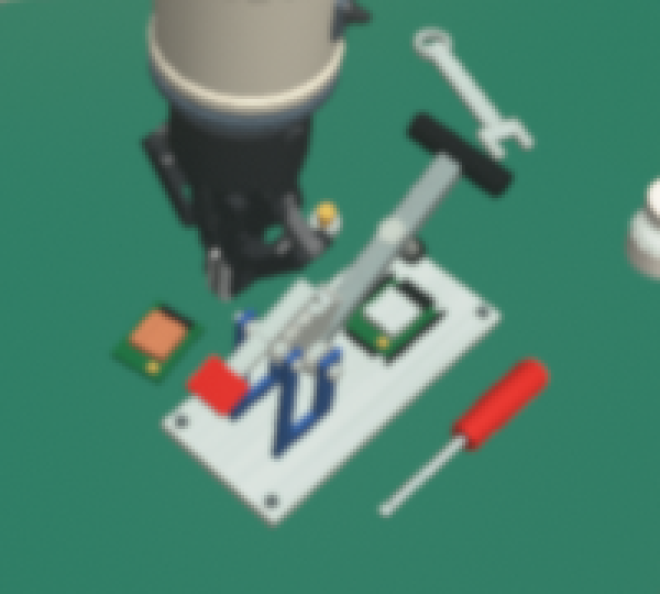

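The pawl is visibly tilted down. Next I move toward the grip and look with the wrist camera on the way.

Request:
{"api": "move_arm", "payload": {
  "series": [
    [0,-0.1,0,0],
    [0,-0.2,0,0],
    [0,-0.3,0,0],
    [0,-0.4,0,0],
    [0,-0.5,0,0],
    [0,-0.6,0,0],
    [0,-0.7,0,0],
    [0,-0.8,0,0],
    [0,-0.85,0,0],
    [0,-0.85,0,0]
  ]
}}

```text
t: 7.8
eef_pos: [579.6, 123.8, 301.1]
ee_rot: [[0.913, 0.407, -0.002], [0.407, -0.913, 0.0], [-0.002, -0.001, -1.0]]
contact_force: [0.3, 0.7, 0.4]
grip_width: -0.3
```

```bash
python3 rel.py 557 180 290; python3 - <<'E'
from plant import arm
import cv2,numpy as np
c=arm.camera_params("wrist"); np.save("wc2.npy",c,allow_pickle=True)
im=arm.capture("wrist"); cv2.imwrite("pics/wrist4.png",im[:,:,::-1])
for d in arm.outline_of("wrist","grip"): 
    print(d["p"],d["bbox"])
E
```

```text
t 7.8 pos [579.6 123.8 301.1] F [0.3 0.7 0.4] yaw x 24.0 need frac [ 0.012 -0.303  0.056]
0.7 [233.2, 125.1, 399.7, 299.9]
```

View pics/wrist4.png

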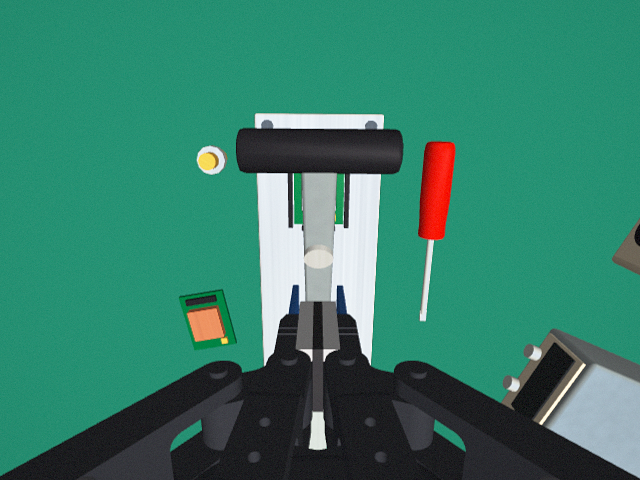

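```bash
python3 - <<'E'
from fit import *
C["wrist"]=np.load("wc2.npy",allow_pickle=True).item()
p=np.load("p.npy")
for v in (.1,.13,.16,.2): print(v,proj("wrist",W(p,grip(v))).round(1),W(p,grip(v)).round(1))
c=C["wrist"]
for z in (160,165,170):
    d=c["orientation"]@np.array([(319.5-c["cx"])/c["fx"],(150-c["cy"])/c["fy"],1]); print(z,(c["eye"]+d*(z-c["eye"][2])/d[2]).round(1))
E
```

```text
0.1 [322.5 170.7] [561.1 172.6 171. ]
0.13 [322.5 164. ] [560.  175.1 166.7]
0.16 [322.5 157.7] [559.  177.6 162.4]
0.2 [322.5 150. ] [557.6 180.7 156.5]
160 [556.1 180.3 160. ]
165 [555.9 180.6 165. ]
170 [555.8 180.9 170. ]
```

Request:
{"api": "move_arm", "payload": {
  "series": [
    [0.01,-0.08,0,0],
    [0.01,-0.16,0,0],
    [0.01,-0.24,0,0],
    [0.01,-0.3,0.03,0],
    [0.01,-0.3,0.08,0],
    [0.01,-0.3,0.13,0],
    [0.01,-0.3,0.17,0],
    [0.01,-0.3,0.2,0],
    [0.01,-0.3,0.22,0],
    [0.01,-0.3,0.23,0],
    [0.01,-0.3,0.24,0],
    [0.01,-0.3,0.24,0]
  ]
}}

```text
t: 8.9
eef_pos: [558.3, 177.7, 253.7]
ee_rot: [[0.914, 0.406, -0.0], [0.406, -0.914, -0.0], [-0.0, 0.0, -1.0]]
contact_force: [-1.2, 0.1, 0.1]
grip_width: -0.4
```

```bash
python3 rel.py 557 180 249; python3 - <<'E'
from plant import arm
import cv2,numpy as np
im=arm.capture("wrist"); cv2.imwrite("pics/wrist5.png",im[:,:,::-1])
im=arm.capture("scene");im=cv2.resize(im[150:330,310:510],None,fx=3.3,fy=3.3,interpolation=3)
cv2.imwrite("pics/scene5.png",im[:,:,::-1])
E
```

```text
t 8.9 pos [558.3 177.7 253.7] F [-1.2  0.1  0.1] yaw x 23.9 need frac [-0.001 -0.013  0.023]
```

View pics/wrist5.png

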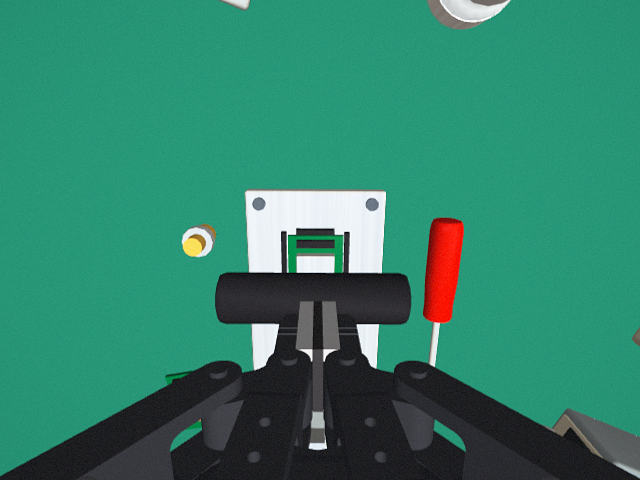

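View pics/scene5.png

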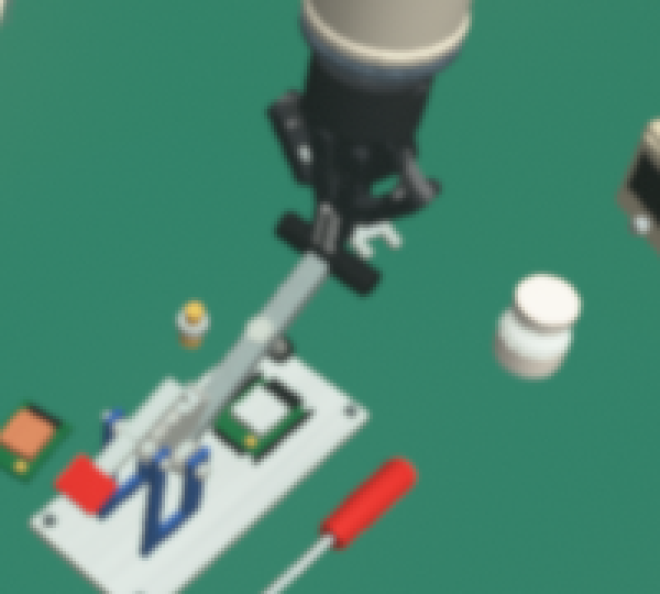

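```bash
python3 - <<'E'
from plant import arm
import numpy as np
c=arm.camera_params("wrist"); s=arm.sense()
for q in [(0,-11,73),(0,11,73),(0,0,73),(0,-11,60),(0,-11,73+11),(0,-8,84),(0,0,84),(-40,0,84)]:
    P=s["eef_pos"]+s["ee_rot"]@np.array(q,float); v=(P-c["eye"])@c["orientation"]
    print(q,round(c["cx"]+c["fx"]*v[0]/v[2],1),round(c["cy"]+c["fy"]*v[1]/v[2],1),round(v[2]))
E
```

```text
(0, -11, 73) 315.5 295.9 156
(0, 11, 73) 315.6 346.4 162
(0, 0, 73) 315.6 321.6 159
(0, -11, 60) 315.4 311.0 143
(0, -11, 84) 315.6 284.8 166
(0, -8, 84) 315.6 291.5 167
(0, 0, 84) 315.7 309.2 169
(-40, 0, 84) 219.9 309.2 169
```

Request:
{"api": "move_arm", "payload": {
  "series": [
    [0,-0.015,0.01,0],
    [0,-0.02,0.025,0],
    [0,-0.03,0.045,0],
    [0,-0.04,0.065,0],
    [0,-0.05,0.085,0],
    [0,-0.06,0.105,0],
    [0,-0.07,0.125,0],
    [0,-0.08,0.145,0],
    [0,-0.085,0.165,0],
    [0,-0.09,0.18,0],
    [0,-0.095,0.19,0],
    [0,-0.1,0.2,0]
  ]
}}

```text
t: 10.0
eef_pos: [550.0, 196.0, 213.5]
ee_rot: [[0.914, 0.406, -0.0], [0.406, -0.914, -0.0], [-0.0, 0.0, -1.0]]
contact_force: [0.4, 0.2, 1.3]
grip_width: 0.2
```

```bash
python3 rel.py 548 202 160; python3 - <<'E'
from plant import arm
import cv2,numpy as np
im=arm.capture("wrist"); cv2.imwrite("pics/wrist6.png",im[:,:,::-1])
E
```

```text
t 10.0 pos [550.  196.  213.5] F [0.4 0.2 1.3] yaw x 23.9 need frac [ 0.003 -0.032  0.268]
```

View pics/wrist6.png

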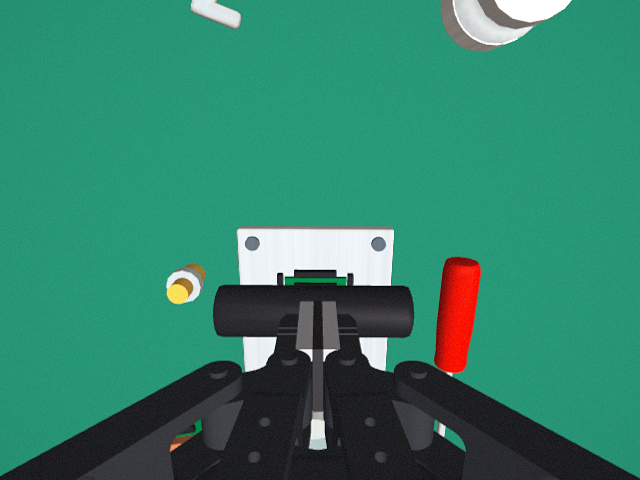

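The arm is moving down with the tip on the grip (bar rows 286–336). I continue.

Request:
{"api": "move_arm", "payload": {
  "series": [
    [0,-0.005,0.02,0],
    [0,-0.01,0.045,0],
    [0,-0.015,0.07,0],
    [0,-0.02,0.095,0],
    [0,-0.025,0.12,0],
    [0,-0.03,0.145,0],
    [0,-0.03,0.17,0],
    [0,-0.03,0.19,0],
    [0,-0.03,0.21,0],
    [0,-0.03,0.225,0],
    [0,-0.03,0.235,0],
    [0,-0.03,0.235,0]
  ]
}}

```text
t: 11.05
eef_pos: [547.5, 201.5, 166.4]
ee_rot: [[0.914, 0.406, -0.001], [0.406, -0.914, -0.0], [-0.001, 0.0, -1.0]]
contact_force: [-0.1, 0.1, -0.5]
grip_width: -0.1
```

Request:
{"api": "move_arm", "payload": {
  "series": [
    [0,0,0.005,0],
    [0,0,0.01,0],
    [0,0,0.015,0],
    [0,0,0.02,0],
    [0,0,0.025,0]
  ]
}}

```text
t: 11.47
eef_pos: [547.6, 201.7, 161.9]
ee_rot: [[0.914, 0.406, 0.0], [0.406, -0.914, 0.0], [0.0, -0.0, -1.0]]
contact_force: [-0.5, 1.2, 2.0]
grip_width: 0.0
```

```bash
python3 rel.py 548 202 159; python3 - <<'E'
from plant import arm
import cv2,numpy as np
im=arm.capture("wrist"); cv2.imwrite("pics/wrist7.png",im[:,:,::-1])
im=arm.capture("scene");im=cv2.resize(im[180:360,290:490],None,fx=3.3,fy=3.3,interpolation=3)
cv2.imwrite("pics/scene7.png",im[:,:,::-1])
E
```

```text
t 11.47 pos [547.6 201.7 161.9] F [-0.5  1.2  2. ] yaw x 23.9 need frac [ 0.002 -0.001  0.015]
```

View pics/wrist7.png

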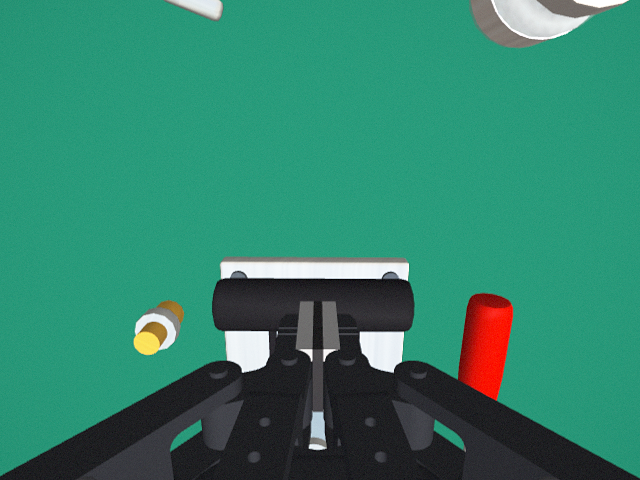

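View pics/scene7.png

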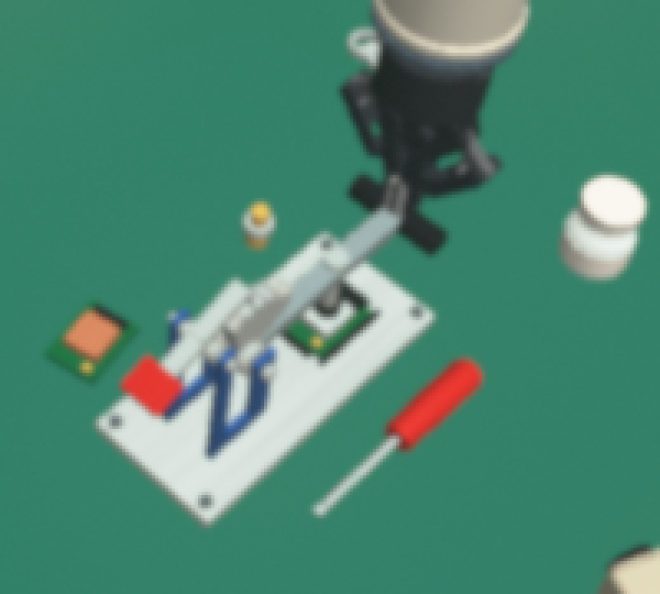

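Request:
{"api": "move_arm", "payload": {
  "series": [
    [0,0,0.004,0],
    [0,0,0.008,0],
    [0,0,0.012,0],
    [0,0,0.015,0],
    [0,0,0.015,0]
  ]
}}

```text
t: 11.98
eef_pos: [547.6, 201.6, 158.8]
ee_rot: [[0.914, 0.406, -0.0], [0.406, -0.914, -0.0], [-0.0, 0.0, -1.0]]
contact_force: [0.2, 0.6, 0.3]
grip_width: -0.1
```

Request:
{"api": "move_arm", "payload": {
  "series": [
    [0,0,0.002,0],
    [0,0,0.004,0],
    [0,0,0.006,0],
    [0,0,0.008,0]
  ]
}}

```text
t: 12.32
eef_pos: [547.7, 201.7, 158.1]
ee_rot: [[0.914, 0.406, 0.001], [0.406, -0.914, 0.0], [0.001, 0.0, -1.0]]
contact_force: [-5.8, -0.1, 23.6]
grip_width: 0.3
```

Force is 23.6 N, so the foot is down. I ease off, hold, then lift away.

Request:
{"api": "move_arm", "payload": {
  "series": [
    [0,0,-0.002,0],
    [0,0,-0.002,0],
    [0,0,-0.002,0],
    [0,0,-0.01,0],
    [0,0,-0.04,0],
    [0,0,-0.1,0],
    [0,0,-0.2,0],
    [0,0,-0.35,0],
    [0,0,-0.5,0],
    [0,0,-0.6,0],
    [0,0,-0.6,0]
  ]
}}

```text
t: 13.23
eef_pos: [549.1, 201.9, 281.9]
ee_rot: [[0.914, 0.406, 0.006], [0.406, -0.914, 0.002], [0.007, 0.001, -1.0]]
contact_force: [0.1, 0.2, 1.4]
grip_width: -0.0
```

Request:
{"api": "move_arm", "payload": {
  "series": [
    [0,-0.1,0,0],
    [0,-0.25,0,0],
    [0,-0.4,0,0],
    [0,-0.5,0,0],
    [0,-0.5,0,0],
    [0,-0.5,0,0]
  ]
}}

```text
t: 13.73
eef_pos: [506.5, 293.6, 277.0]
ee_rot: [[0.913, 0.407, -0.0], [0.407, -0.913, -0.0], [-0.001, 0.0, -1.0]]
contact_force: [-0.2, -0.5, 0.5]
grip_width: 0.2
```

```bash
python3 - <<'E'
from plant import arm
import cv2,numpy as np
s=arm.sense();print(s["t"],s["contact_force"],s["eef_pos"])
for n,x,y in(("scene",290,180),("top",180,150)):
    im=arm.capture(n)
    im=cv2.resize(im[y:y+180,x:x+200],None,fx=3.3,fy=3.3,interpolation=3)
    cv2.imwrite(f"pics/{n}8.png",im[:,:,::-1])
im=arm.capture("wrist"); cv2.imwrite("pics/wrist8.png",im[:,:,::-1])
E
```

```text
13.7333 [-0.20701556 -0.48778656  0.51401483] [506.47571559 293.64129098 276.9655797 ]
```

View pics/scene8.png

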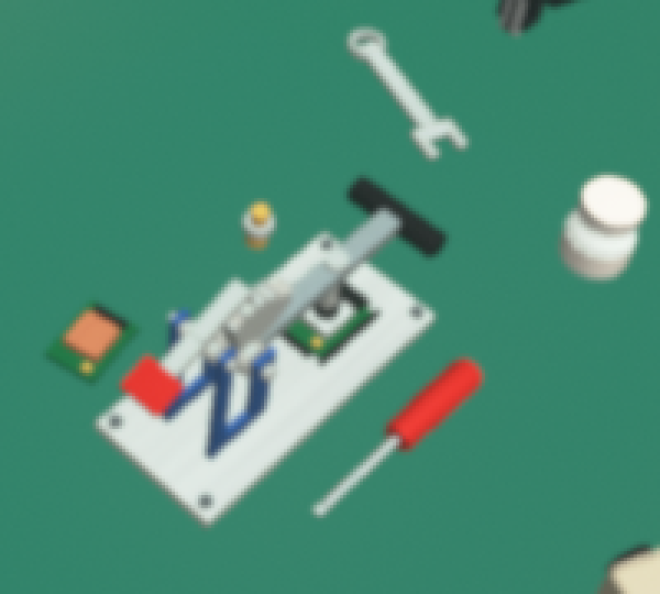

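View pics/wrist8.png

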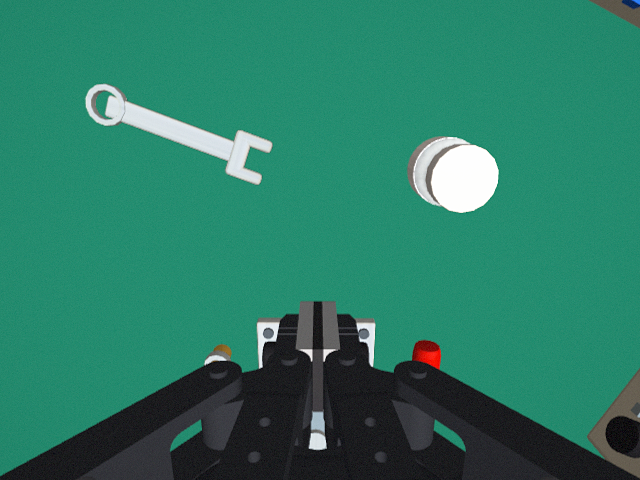

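View pics/top8.png

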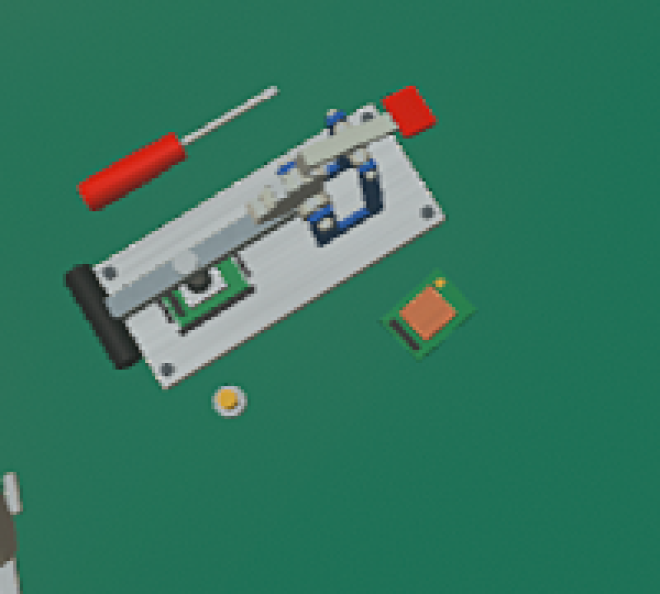

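The arm is level with its foot on the silver can. The grip is at about (395,215) in the scene crop, and the module is still at about (325,312). The red pad is down at (152,385), and the other items haven't moved.

```bash
python3 - <<'E'
from plant import arm
print(arm.job_done()); s=arm.sense(); print(s["t"],s["contact_force"])
E
```

```text
the job is handed in; nothing more can be done
None
the job is handed in; nothing more can be done
```

I pressed the red pad down to its stop, then pushed the grip down until the foot rested on the module, and handed the job in at about 14 s. No verdict was reported.

- **Pawl:** I used the shut fingertips, and the force jumped from about 2 N to 14 N at the stop. Pictures after lifting off, and again at the end, show the pad still down.
- **Arm:** It moved down easily, with about 2 N or less at each reading, until the force rose to 23.6 N with the grip at its expected level height. I then lifted off and moved clear, and the force read about zero.
- **Final pictures:** The arm is level with its foot on the can. The module is in its nest with no visible shift, and the items near the press look unmoved. The parts tray and multimeter were outside these close-ups, but the robot did not work near them.
- **Limits of the checks:** I judged the joint angles from force and tip height, since the robot cannot read them directly. My first camera fit of the press disagreed with the wrist camera by about 5 mm, so I placed the tip between the two estimates for the pad. For the grip I followed the wrist view.

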